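# Refit the knob of the rotary switch

## Task

Put the loose black knob back on the bare spindle of the grey switch box: find how its flat lines up by feel, then push it on until it snaps fully home against the plate. Then turn the switch clockwise (seen from above) until it reaches its stop and let go of it. While the knob is not fully home, never press it on the spindle with more than about 30 N, and leave the other things where they are.

Things in the scene. Friction and masses are not known exactly. Their poses are not given: they have to be found in the camera images.
- knob_grip (a point): Loose black knob standing on its open end: centre of its bar grip, on its axis, 45 mm above its foot. z up. Ribbed round skirt 45 mm wide up to 34 mm above the foot; on it an upright bar 14 mm wide, 34 to 56 mm above the foot, along the knob's x from -21 mm (blunt) to +27 mm (tapered pointer nose, white line on top). About 0.12 kg.
- knob_foot (a point): Centre of the knob's foot (its lowest face, open end); axes as knob_grip. A blind bore rises from here: round, 19 mm wide, mouth flared to 24 mm; from 9.5 to 31 mm above the foot it has a flat on its +x side (below the nose), 5.6 mm from the axis. A groove in it, 3.9 to 9.5 mm up, takes the spindle's spring balls.
- knob_nose (a point): Tip of the knob's pointer nose, 27 mm from the knob's axis along its x axis, 45 mm above its foot.
- switch_box: Grey metal box 124 x 124 mm, 55 mm high, fixed; origin under its centre on the bench, z up, x towards its rear side, which has a cable gland. On top a round aluminium plate, 72 mm wide, 2 mm thick, with two small raised marks at the switch's stops.
- plate_centre (a point): Top of the plate on the spindle's axis, 57 mm above the bench; axes as the box, they do not turn with the spindle. A knob fully home has its foot here. Two spring balls near the spindle's foot hold the aligned knob up about 6 mm above the plate until a push of roughly 10 to 20 N snaps it home.
- spindle_tip (a point): Top of the upright oiled steel spindle, 30 mm above the plate; axes as the box. Shaft 18 mm wide, flat along one side 4.8 mm from its axis. Turns stiffly (0.12 Nm) between stops where the flat faces 0.9 rad left or right of box +x; starts 0.3 right to 0.85 left, unmeasured. Unless the knob's flat faces as the spindle's within about 0.1 rad, its foot stops 20.5 mm above the plate.
- handwheel: Bystander: red valve hand wheel, 82 mm wide, 14 mm high, lying flat; origin under its centre.
- red_block: Bystander: red painted wood block 42 x 60 x 35 mm; origin under its centre.
- tape_roll: Bystander: black roll of tape, 53 mm wide, 19 mm high, lying flat; origin under its centre.
- bolt_3: Bystander: rusty bolt with nut, 56 mm long, 18 mm thick, lying; origin under its centre.

How it is judged (in metres and radians):
On the way, in this order (a step that is already met when the one before it is completed fails the run):
1. the knob is pushed fully home on the spindle (z of knob_foot in the frame of plate_centre below 0.0025 m and horizontal distance between knob_foot and plate_centre below 0.003 m), for 0.2 s.
2. the switch is turned clockwise to its stop (all of step 1 and y of knob_nose in the frame of plate_centre below -0.0184 m), for 0.2 s.
At the end, for the whole second after the job is handed in: The knob is snapped on the spindle with its foot within 2.5 mm of the plate and within 3 mm of the spindle's axis, and its pointer nose stands at the right-hand (clockwise) stop, at least 0.75 rad right of the box's +x axis (all of step 2 and x of knob_nose in the frame of plate_centre above 0.008 m); the robot touches nothing.
It fails at once if while its foot is more than 12 mm above the plate, the knob presses on the spindle with more than 50 N (contact force between knob and switch_box above 50 N and z of knob_foot in the frame of plate_centre above 0.012 m).
It fails at once if before it is home, the knob jams on the spindle with more than 90 N (contact force between knob and switch_box above 90 N and z of knob_foot in the frame of plate_centre above 0.003 m).
It fails at once if the hand wheel, red block, tape roll or bolt is moved more than 30 mm (distance of any of handwheel, red_block, tape_roll, bolt_3 from where it was at the start of the episode above 0.03 m).
It also fails if it takes over 72 s, if anything falls off the work surface, if the arm or the gripper's body presses on something with over 40 N, if the wrist force passes 120 N, or if a joint passes its speed limit or range.

## Robot

A 6-joint arm with a two-finger parallel gripper is mounted at the origin on a cart in front of the work surface, level with it; the furniture and walls round the work are solid. World frame = base frame: x ahead of the robot, y to its left, z up, the work surface at z = 0. Lengths are in m, angles in degrees, forces in N, time in s.
With the tool pointing down it reaches from about 0.375 to 0.9 m from the base axis. Payload 3.1 kg.
Tool frame: the origin (TCP) lies on the centre line of the jaws, within the pads' length; the fingertips stand 8 mm ahead of it and the grasp point (between the pads) lies 11 mm behind it (bot.tip_extent is the distance from the TCP to the fingertips, in m); z points along the fingers, y is the line along which they close (so a half turn about z gives the same grasp; the last joint's range is limited). The gripper opens to 87 mm and grips with 3 to 60 N. Pads are 19 mm wide; open, the fingers measure 117 mm over their backs; the gripper's body (75 mm by 190 mm) begins 51 mm behind the grasp point.
Start: joints at [56.637, 30.224, 82.088, -0, 67.689, -10.227], TCP at [0.246, 0.575, 0.231] pointing down, gripper open.
Joint ranges: [-176.69, 176.69], [-43.24, 126.21], [12.49, 139.97], [-82, 262], [0, 151.66], [-163.58, 163.58]. Speed limits (degrees/s): [159.86, 159.86, 180, 180, 180, 180].

## Interface

Orientations are given as a 3x3 rotation matrix whose columns are the frame's x, y, z axes.
In Python, from rig import bot, vision, workorder gives the robot as it stands.
- The arm moves only by the shell command python3 -m handwheel 'ROWS'. ROWS is JSON, a list of rows, each an object with "delta_rot": the turn, a rotation vector about the tool's x, y, z in rad, a list of three; "xyz": the shift along the tool's x, y, z in mm, a list of three; "hand": the closure, from -1 (fully open) to 1 (shut). A call has exactly 5 rows; each row is the pose to reach, as a shift and turn from the pose commanded when the call began, along the tool's axes at that moment; what a row does not reach only later rows make up. A row lasts 1/8 s, in which the tool goes at most 62.5 mm and 10.7 degrees, less where a joint would pass 70% of its speed; a pose out of reach is approached as far as the arm can. A call with a gripper value outside its range is refused whole. The fingers move at their own pace and stop on an object; the grip force is fixed at half the most. Time passes only in rows, so rows that repeat a pose let the fingers close, or fill a call up. It gives the time, the measured TCP pose, the force, the opening and the grip force at its end, in the units of the state.
- bot.read_state(): the state, without advancing time (a new reading comes with each control period).
- vision.capture(name): name is "scene" or "top"; returns the picture (420x560x3 uint8, red, green, blue); there is no depth.
- vision.camera_model(name): a dict with "camera_matrix" (3x3 intrinsics, pixels), "dist_coeffs" ([k1, k2, p1, p2, k3] as OpenCV has them; the pictures are not rectified), "camera_from_world" (4x4, takes a point from world to camera coordinates). Camera axes: x right, y up, looking along -z (the intrinsics and any distortion apply to the point x, -y, -z); pixel columns grow to the right and rows downward; lengths in m; the calibration is good to about 2 mm. A picture is of the moment at which its call begins. camera_model takes no time and is no camera call.
- workorder.hand_in(): hands the job in; it is judged then, once.
The state is a dict: "time_s": time; "joint_positions": joint angles; "qvel": joint speeds; "tau": joint torques, N m; "position": TCP position; "tcp_rot": TCP orientation; "force": force on the tool from outside, world axes, zero at the start; "moment": the same for the moment, N m; "opening": opening from 0.0 (shut) to 1.0 (fully open); "grasp_force": force on a finger pad.
Only numpy, scipy, OpenCV 4.12 (cv2) and the standard library are available. Lean on these libraries where they do the work, as an engineer would, in place of code of your own. Each camera call takes 0.05 s, during which the arm holds its last target. There are 200 camera calls.

## Working session

There is one attempt and no reset: what is moved stays moved. The work goes in short steps, Python scripts to look and compute and a shell command to move; the robot and the scene stay as the last step left them, time stands still between calls to the robot, and variables do not carry over. Pictures are saved under pics/ and viewed, at most 10 in all, crops included, and the job is handed in when it is done.

```bash
mkdir -p pics; ls
python3 - <<'E'
from rig import bot,vision
import cv2,numpy as np
for n in("scene","top"):
    im=vision.capture(n); cv2.imwrite(f"pics/{n}0.png",im[:,:,::-1])
    m=vision.camera_model(n); print(n,np.round(m["camera_matrix"],1).tolist(),m["dist_coeffs"],np.round(m["camera_from_world"],3).tolist())
s=bot.read_state();print(s["position"],np.round(s["tcp_rot"],3),s["opening"],s["force"])
E
```

```text
pics
scene [[497.6, 0.0, 280.4], [0.0, 497.6, 211.7], [0.0, 0.0, 1.0]] [-0.02612267  0.          0.          0.          0.        ] [[0.699, -0.715, -0.002, -0.458], [0.624, 0.608, 0.491, -0.297], [-0.35, -0.344, 0.871, -0.934], [0.0, 0.0, 0.0, 1.0]]
top [[454.1, 0.0, 276.0], [0.0, 454.1, 212.8], [0.0, 0.0, 1.0]] [-0.09146938  0.          0.          0.          0.        ] [[-0.013, -1.0, 0.001, -0.112], [0.993, -0.013, 0.117, -0.56], [-0.117, 0.002, 0.993, -1.011], [0.0, 0.0, 0.0, 1.0]]
[0.24518405 0.57417886 0.22963242] [[-0.92   0.393 -0.001]
 [ 0.393  0.92  -0.002]
 [ 0.    -0.002 -1.   ]] 0.9984269466331084 [0.48229671 0.5236698  0.14549201]
```

View pics/scene0.png

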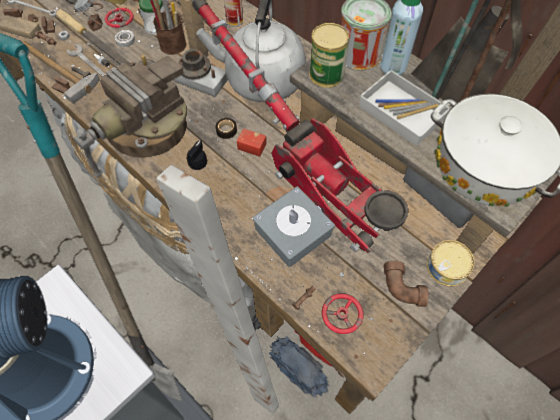

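View pics/top0.png

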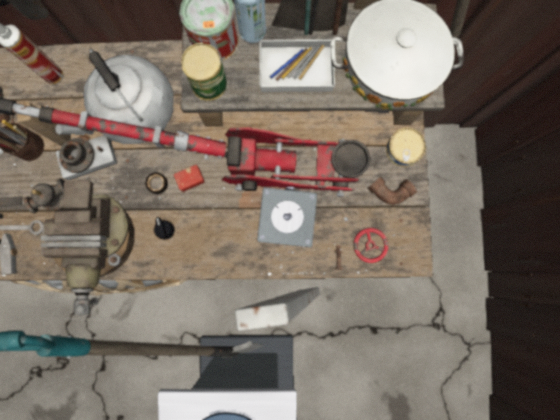

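Scene: the knob is at about (196,155), the box at (293,225) with its spindle at (293,215), and a tall pale post stands in front of the bench. Top: the knob is at (164,230), the box at (288,217), and the post top at (262,317). I'll take close crops next.

```bash
cat > h.py <<'E'
import numpy as np,cv2
from rig import bot,vision
def cam(n):
    m=vision.camera_model(n); return np.array(m["camera_matrix"]),np.array(m["dist_coeffs"]),np.array(m["camera_from_world"])
def ray(n,px):
    K,d,T=cam(n); u=cv2.undistortPoints(np.array([[px]],float),K,d)[0,0]
    v=T[:3,:3].T@np.array([u[0],-u[1],-1]); return -T[:3,:3].T@T[:3,3],v/np.linalg.norm(v)
def on_z(n,px,z):
    o,v=ray(n,px); return o+v*(z-o[2])/v[2]
def tri(p,q):
    a,u=ray("scene",p); b,v=ray("top",q)
    s=np.linalg.lstsq(np.c_[u,-v],b-a,rcond=None)[0]; A=a+u*s[0];B=b+v*s[1]; return (A+B)/2,np.linalg.norm(A-B)
def proj(n,P):
    K,d,T=cam(n); c=T[:3,:3]@np.array(P)+T[:3,3]; c=c*[1,-1,-1]
    return cv2.projectPoints(c.reshape(1,1,3),np.zeros(3),np.zeros(3),K,d)[0][0,0]
def crop(im,x,y,w,h,k): return cv2.resize(im[y:y+h,x:x+w,::-1],None,fx=k,fy=k,interpolation=cv2.INTER_CUBIC)
E
python3 - <<'E'
from h import *
s=cv2.imread("pics/scene0.png")[:,:,::-1];t=cv2.imread("pics/top0.png")[:,:,::-1]
a=crop(t,145,210,40,40,7);b=crop(t,252,182,70,70,4);c=crop(s,176,130,40,40,7);d=crop(s,250,180,90,90,280/90)
cv2.imwrite("pics/c0.png",np.vstack([np.hstack([a,cv2.resize(b,(280,280))]),np.hstack([c,cv2.resize(d,(280,280))])]))
print("post top",tri((185,180),(262,317)))
print("knob",on_z("top",(165,231),0.03),"plate",on_z("top",(288,217),.057),on_z("scene",(293,220),.057))
E
```

```text
post top (array([ 0.35990659, -0.09581795,  0.35953847]), np.float64(0.0033820081872491786))
knob [0.51953987 0.13729273 0.03      ] plate [ 0.54552741 -0.14601797  0.057     ] [ 0.54523843 -0.14431215  0.057     ]
```

View pics/c0.png

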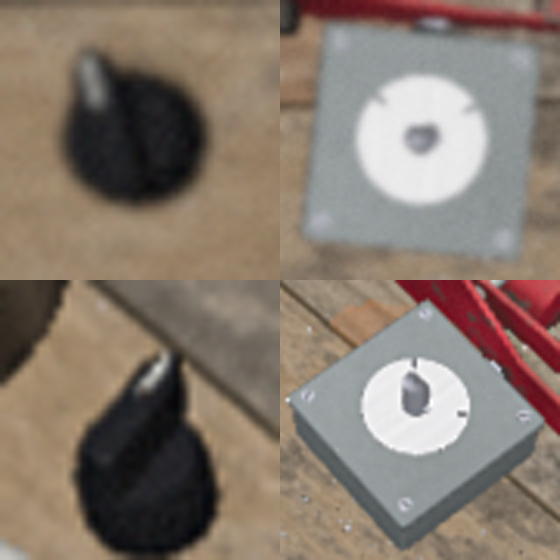

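The crop shows the knob nose at about top px (158,219), pointing ahead-left. The box is yawed a few degrees right with clear plate marks. The spindle is at (287.5,216.5).

```bash
cat >> h.py <<'E'
def delta(P,yaw_y):
    s=bot.read_state();R=np.array(s["tcp_rot"]);d=R.T@(np.array(P)-s["position"])*1000
    c=np.degrees(np.arctan2(R[1,1],R[0,1])); print("shift mm",d.round(1),"rotz",round(-np.radians(yaw_y-c),3),"yaw_y now",round(c,2),"pos",np.round(s["position"],4),"F",np.round(s["force"],1),"t",s["time_s"],"open",round(s["opening"],3),"gf",s["grasp_force"])
E
python3 - <<'E'
from h import *
C=lambda u,v:(252+(u-280)/4-.5+.125,182+v/4-.375)
sc=[on_z("top",C(*p),.055)[:2] for p in((340,44),(520,60),(503,240),(322,220))]  # RL,RR,FR,FL
print("screw centre",np.mean(sc,0)); 
for a,b,o in((sc[3],sc[0],0),(sc[2],sc[1],0),(sc[1],sc[0],90),(sc[2],sc[3],90)): d=b-a;print("yaw",np.degrees(np.arctan2(d[1],d[0]))-o)
print("plate ellipse",on_z("top",C(422,139),.057),"marks",[np.degrees(np.arctan2(*( (on_z("top",C(*m),.057)-on_z("top",C(422,139),.057))[1::-1]))) for m in((382,103),(470,108))])
K=lambda u,v:(145+u/7-.43,210+v/7-.43)
c=on_z("top",K(137,137),.03);n=on_z("top",K(89,55),.056);print("knob",c,"nose",n,np.degrees(np.arctan2(*(n-c)[1::-1])),np.linalg.norm((n-c)[:2]))
S=lambda u,v:(176+u/7-.43,130+(v-280)/7-.43)
n2,e=tri(S(172,352),K(90,52));print("nose tri",n2,e)
print("skirt base scene",on_z("scene",S(148,500),.017))
print("spindle tri",tri((250+(410-280)*90/280,180+(373-280)*90/280),C(422,134)))
for z in(.03,.1):print("vise rim",on_z("scene",(187,118),z),on_z("top",(131,235),z))
print("jack",tri((277,152),(229,186)),tri((370,240),(352,188)))
hsv=cv2.cvtColor(cv2.imread("pics/scene0.png"),cv2.COLOR_BGR2HSV)
# knob mask scene
for nme,(x,y,w,h) in dict(scene=(180,130,35,45),top=(150,214,30,30)).items():
    g=cv2.imread(f"pics/{nme}0.png",0)[y:y+h,x:x+w];k,l,st,ce=cv2.connectedComponentsWithStats((g<60).astype(np.uint8));i=1+st[1:,4].argmax();print(nme,ce[i]+[x,y],st[i])
E
```

```text
screw centre [ 0.54633965 -0.14372013]
yaw -6.375372268816251
yaw -6.591460212083504
yaw -5.861107206339966
yaw -7.059568418548707
plate ellipse [ 0.5469627  -0.14407746  0.057     ] marks [np.float64(47.03422903720378), np.float64(-57.78187522569898)]
knob [0.52386317 0.13935628 0.03      ] nose [0.54839027 0.14901001 0.056     ] 21.48431170219497 0.026358542629120022
nose tri [0.54864568 0.14902065 0.05658498] 0.0016043881299286722
skirt base scene [0.51842332 0.13611805 0.017     ]
spindle tri (array([ 0.54424385, -0.14231298,  0.09836226]), np.float64(0.0022780453228957))
vise rim [0.58017049 0.24017281 0.03      ] [0.51111495 0.21683446 0.03      ]
vise rim [0.54991115 0.1867735  0.1       ] [0.50609    0.19437013 0.1       ]
jack (array([ 0.61347393, -0.02277386,  0.10868492]), np.float64(0.012504632849200243)) (array([ 0.60796224, -0.29011441,  0.07837413]), np.float64(0.004818634730364501))
scene [196.5994898  157.11734694] [  7  10  20  30 392]
top [164.10431655 229.43165468] [  5   5  19  20 278]
```

Run:
```python
from h import *
s=cv2.imread("pics/scene0.png")[:,:,::-1];t=cv2.imread("pics/top0.png")[:,:,::-1]
cv2.imwrite("pics/c1.png",np.hstack([crop(s,80,40,130,130,3),crop(t,50,150,130,130,3)]))
# where TCP-side body bottom ends project
for a in(112,):
  for sg in(1,-1):
    e=np.array([.5235,.139])+sg*.095*np.array([np.cos(np.radians(a)),np.sin(np.radians(a))])
    for z in(.0,.098):
      for n,(x,y) in dict(scene=(80,40),top=(50,150)).items(): p=proj(n,[*e,z]);print(sg,z,n,p.round(0),((p-[x,y])*3).round(0))
```

```text
1 0.0 scene [163. 151.] [249. 332.]
1 0.0 top [131. 246.] [242. 287.]
1 0.098 scene [154. 124.] [222. 253.]
1 0.098 top [116. 244.] [199. 281.]
-1 0.0 scene [235. 176.] [466. 408.]
-1 0.0 top [204. 215.] [463. 195.]
-1 0.098 scene [232. 151.] [455. 332.]
-1 0.098 top [197. 210.] [442. 180.]
```

View pics/c1.png

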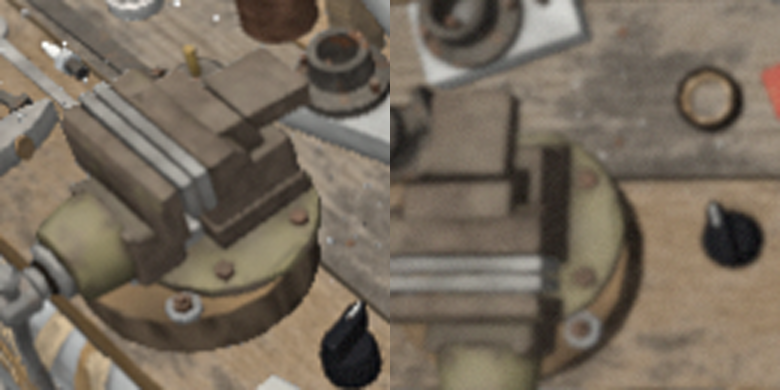

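The crop shows the vise on a round base: base bolts at scene (180,112) and (155,129), matching top (115,209) and (114,241). The jaw corner is at scene (151,100), top (106,236).

Run:
```python
from h import *
print(tri((179.7,111.7),(115,209.3)),tri((154.7,129.3),(114.3,241)),tri((151,100),(105.7,236)),tri((80+310/3,40+88/3),(50+127/3,150+95/3)))
delta([.5235,.139,.25],112)
```

```text
(array([0.56824325, 0.24611459, 0.05787387]), np.float64(0.0007386457042083584)) (array([0.49531991, 0.24667283, 0.0573624 ]), np.float64(0.0015976411593010523)) (array([0.49897174, 0.22406065, 0.17031084]), np.float64(0.001379428474194681)) (array([0.61552377, 0.26519721, 0.14631535]), np.float64(1.0971603267253398e-05))
shift mm [-426.9 -290.9  -19.9] rotz -0.788 yaw_y now 66.86 pos [0.2452 0.5742 0.2296] F [0.5 0.5 0.1] t 0.1 open 0.998 gf 0.0
```

Run:
```python
from h import *
print("spade",tri((20,47),(5,345)),tri((48,155),(85,347)));print("saddle",tri((385,210),(350,158)),"pivot",tri((300,132),(235,150)),"joint",tri((345,185),(323,160)))
delta([.5235,.139,.25],-22)
```

```text
spade (array([0.32607353, 0.29188847, 0.38643399]), np.float64(0.01810732130212878)) (array([0.2737655 , 0.27121656, 0.15316125]), np.float64(0.007549293644890367))
saddle (array([ 0.66434397, -0.27922271,  0.11504551]), np.float64(0.0026901913133815006)) pivot (array([ 0.6832594 , -0.0326149 ,  0.12299053]), np.float64(0.001727012165546733)) joint (array([ 0.63834075, -0.20790474,  0.16331078]), np.float64(0.028206289568263248))
shift mm [-426.9 -290.9  -19.9] rotz 1.551 yaw_y now 66.86 pos [0.2452 0.5742 0.2296] F [0.5 0.5 0.1] t 0.1 open 0.998 gf 0.0
```

```bash
python3 -m handwheel '[{"xyz":[-54,-11,-14],"delta_rot":[0,0,0.17],"hand":-1},{"xyz":[-107,-21,-28],"delta_rot":[0,0,0.34],"hand":-1},{"xyz":[-160,-32,-42],"delta_rot":[0,0,0.51],"hand":-1},{"xyz":[-214,-42,-55],"delta_rot":[0,0,0.68],"hand":-1},{"xyz":[-267,-53,-70],"delta_rot":[0,0,0.85],"hand":-1}]'
python3 -c "
from h import *
delta([.5235,.139,.25],-22)"
```

```text
time_s: 0.72
position: [0.4712, 0.4197, 0.3003]
tcp_rot: [[-0.306, 0.952, -0.001], [0.952, 0.306, -0.001], [-0.0, -0.001, -1.0]]
force: [0.5, 0.6, 0.0]
opening: 1.0
grasp_force: 0.0
shift mm [-283.2  -36.2   50.4] rotz 0.695 yaw_y now 17.84 pos [0.4712 0.4197 0.3003] F [0.5 0.6 0. ] t 0.725 open 1.0 gf 0.0
```

```bash
python3 -m handwheel '[{"xyz":[-57,-7,0],"delta_rot":[0,0,0.14],"hand":-1},{"xyz":[-114,-14,5],"delta_rot":[0,0,0.28],"hand":-1},{"xyz":[-170,-22,15],"delta_rot":[0,0,0.42],"hand":-1},{"xyz":[-227,-29,30],"delta_rot":[0,0,0.56],"hand":-1},{"xyz":[-283,-36,50],"delta_rot":[0,0,0.695],"hand":-1}]'
python3 - <<'E'
from h import *
delta([.5235,.139,.016],-22)
s=vision.capture("scene");t=vision.capture("top")
cv2.imwrite("pics/c2.png",np.hstack([crop(s,120,50,130,130,3),crop(t,100,150,130,130,3)]))
E
```

```text
time_s: 1.35
position: [0.5245, 0.1392, 0.2503]
tcp_rot: [[0.373, 0.928, 0.001], [0.928, -0.373, 0.0], [0.0, 0.001, -1.0]]
force: [0.6, -0.4, -0.6]
opening: 0.997
grasp_force: 0.0
shift mm [ -0.7  -1.1 234.3] rotz 0.002 yaw_y now -21.91 pos [0.5245 0.1392 0.2503] F [ 0.6 -0.4 -0.6] t 1.35 open 0.997 gf 0.0
```

View pics/c2.png

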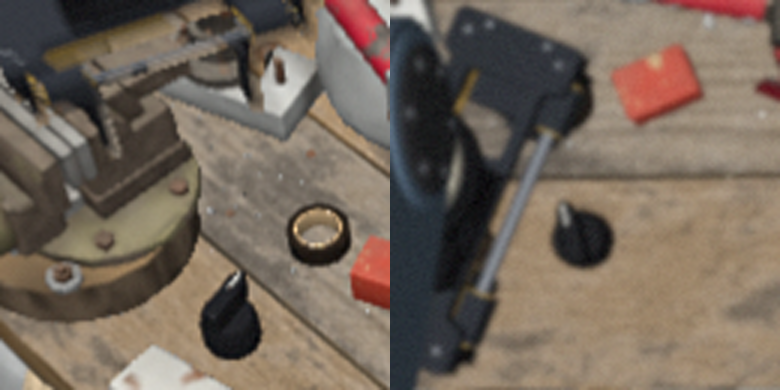

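Gripper is above the knob with its long side fore-aft, so it will pass beside the vise jaw. The knob has not moved. Descend.

```bash
python3 -m handwheel '[{"xyz":[-1,-1,40],"delta_rot":[0,0,0],"hand":-1},{"xyz":[-1,-1,80],"delta_rot":[0,0,0],"hand":-1},{"xyz":[-1,-1,115],"delta_rot":[0,0,0],"hand":-1},{"xyz":[-1,-1,145],"delta_rot":[0,0,0],"hand":-1},{"xyz":[-1,-1,165],"delta_rot":[0,0,0],"hand":-1}]'
python3 - <<'E'
from h import *
delta([.5235,.139,.016],-22)
s=vision.capture("scene");t=vision.capture("top")
cv2.imwrite("pics/c3.png",np.hstack([crop(s,120,80,130,130,3),crop(t,100,150,130,130,3)]))
E
```

```text
time_s: 2.08
position: [0.522, 0.1411, 0.0839]
tcp_rot: [[0.368, 0.93, -0.002], [0.93, -0.368, 0.0], [-0.001, -0.002, -1.0]]
force: [0.6, 0.6, 0.7]
opening: 0.999
grasp_force: 0.0
shift mm [-1.4  2.3 67.9] rotz 0.007 yaw_y now -21.59 pos [0.522  0.1411 0.0839] F [0.6 0.6 0.7] t 2.075 open 0.999 gf 0.0
```

View pics/c3.png

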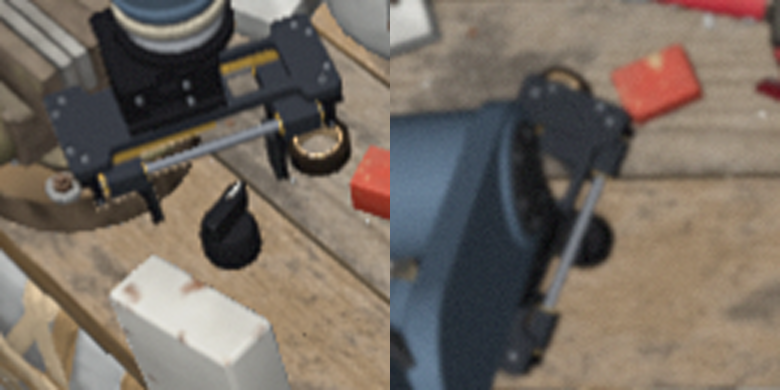

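The fingers straddle the knob and clear the vise. Finish the descent and close.

```bash
python3 -m handwheel '[{"xyz":[0,1,25],"delta_rot":[0,0,0],"hand":-1},{"xyz":[0,1,48],"delta_rot":[0,0,0],"hand":-1},{"xyz":[0,1,62],"delta_rot":[0,0,0],"hand":-1},{"xyz":[0,1,68],"delta_rot":[0,0,0],"hand":-1},{"xyz":[0,1,68],"delta_rot":[0,0,0],"hand":-1}]'
python3 -m handwheel '[{"xyz":[0,0,0],"delta_rot":[0,0,0],"hand":1},{"xyz":[0,0,0],"delta_rot":[0,0,0],"hand":1},{"xyz":[0,0,0],"delta_rot":[0,0,0],"hand":1},{"xyz":[0,0,0],"delta_rot":[0,0,0],"hand":1},{"xyz":[0,0,0],"delta_rot":[0,0,0],"hand":1}]'
```

```text
time_s: 2.8
position: [0.5241, 0.1402, 0.0178]
tcp_rot: [[0.369, 0.929, 0.0], [0.929, -0.369, 0.0], [0.0, 0.0, -1.0]]
force: [-0.5, -0.1, -0.2]
opening: 0.998
grasp_force: 0.0
time_s: 3.42
position: [0.5237, 0.1401, 0.0176]
tcp_rot: [[0.369, 0.929, -0.0], [0.929, -0.369, 0.0], [-0.0, -0.0, -1.0]]
force: [-1.4, 1.3, 1.7]
opening: 0.517
grasp_force: 0.8
```

```bash
python3 -m handwheel '[{"xyz":[0,0,0],"delta_rot":[0,0,0],"hand":1},{"xyz":[0,0,0],"delta_rot":[0,0,0],"hand":1},{"xyz":[0,0,-10],"delta_rot":[0,0,0],"hand":1},{"xyz":[0,0,-30],"delta_rot":[0,0,0],"hand":1},{"xyz":[0,0,-60],"delta_rot":[0,0,0],"hand":1}]'
python3 -m handwheel '[{"xyz":[0,0,-40],"delta_rot":[0,0,0],"hand":1},{"xyz":[0,0,-80],"delta_rot":[0,0,0],"hand":1},{"xyz":[0,0,-110],"delta_rot":[0,0,0],"hand":1},{"xyz":[0,0,-125],"delta_rot":[0,0,0],"hand":1},{"xyz":[0,0,-125],"delta_rot":[0,0,0],"hand":1}]'
python3 - <<'E'
from h import *
# nose now 21.5 est with tool y -21.7; target nose at box frame 0.28rad -> world -6.5+16=9.5 -> tool y -33.7
delta([.5465,-.144,.2],-34)
t=vision.capture("scene")
cv2.imwrite("pics/c4.png",crop(t,90,20,160,160,4))
E
```

```text
time_s: 4.05
position: [0.5232, 0.1399, 0.0777]
tcp_rot: [[0.369, 0.929, -0.002], [0.929, -0.369, -0.0], [-0.001, -0.002, -1.0]]
force: [0.2, -0.6, -1.2]
opening: 0.506
grasp_force: 30.0
time_s: 4.68
position: [0.5242, 0.1401, 0.2033]
tcp_rot: [[0.369, 0.929, 0.002], [0.929, -0.369, 0.0], [0.001, 0.002, -1.0]]
force: [-0.6, -0.4, -1.2]
opening: 0.506
grasp_force: 30.0
shift mm [-255.8  125.5    3.3] rotz 0.215 yaw_y now -21.66 pos [0.5242 0.1401 0.2033] F [-0.6 -0.4 -1.2] t 4.675 open 0.506 gf 30.03649448653465
```

View pics/c4.png

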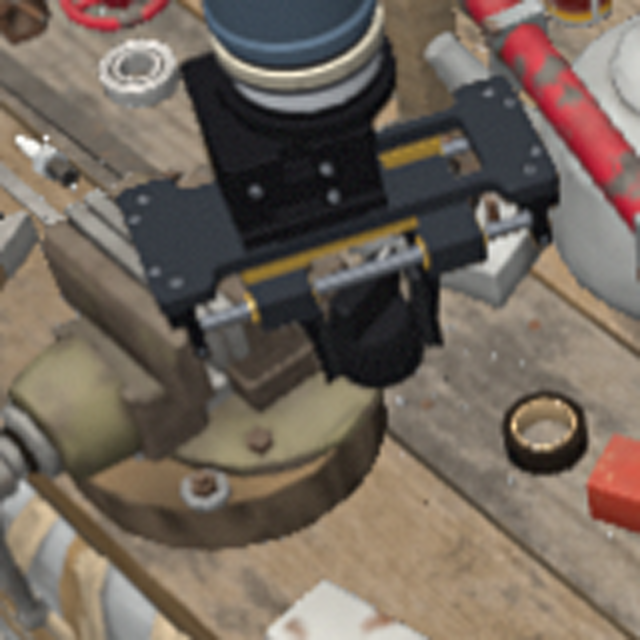

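The knob is held by its skirt. Its lowest rim is at crop (377,386), i.e. px (184,116).

Run:
```python
from h import *
c=np.array([.5242,.1401,.186]); R=np.array([[.369,.929],[.929,-.369]])
for off in(-4,0,4):
    q=[proj("scene",[*(c[:2]+R[:,0]*off/1000+.0225*np.array([np.cos(a),np.sin(a)])),c[2]]) for a in np.linspace(0,6.28,90)]
    q=(np.array(q)-[90,20])*4; i=q[:,1].argmax(); print(off,"lowest",q[i].round(0),"left",q[q[:,0].argmin()].round(0),"right",q[q[:,0].argmax()].round(0))
```

```text
-4 lowest [378. 399.] left [339. 369.] right [428. 361.]
0 lowest [375. 394.] left [336. 364.] right [426. 356.]
4 lowest [373. 388.] left [334. 358.] right [423. 350.]
```

```bash
python3 -m handwheel '[{"xyz":[-40,20,0],"delta_rot":[0,0,0.043],"hand":1},{"xyz":[-95,47,0],"delta_rot":[0,0,0.086],"hand":1},{"xyz":[-150,74,0],"delta_rot":[0,0,0.13],"hand":1},{"xyz":[-205,100,0],"delta_rot":[0,0,0.17],"hand":1},{"xyz":[-256,125,0],"delta_rot":[0,0,0.215],"hand":1}]'
python3 -m handwheel '[{"xyz":[0,0,30],"delta_rot":[0,0,0],"hand":1},{"xyz":[0,0,60],"delta_rot":[0,0,0],"hand":1},{"xyz":[0,0,70],"delta_rot":[0,0,0],"hand":1},{"xyz":[0,0,70],"delta_rot":[0,0,0],"hand":1},{"xyz":[0,0,70],"delta_rot":[0,0,0],"hand":1}]'
python3 - <<'E'
from h import *
delta([.5465,-.144,.12],-34)
s=vision.capture("scene");t=vision.capture("top")
cv2.imwrite("pics/c5.png",np.hstack([crop(s,250,160,80,100,5),crop(t,248,170,80,100,5)]))
P=np.array(bot.read_state()["position"])
for a in("foot",): 
    q=(np.array([proj("scene",[P[0]+.0225*np.cos(a),P[1]+.0225*np.sin(a),P[2]-.0175]) for a in np.linspace(0,6.28,90)])-[250,160])*5
    print("exp lowest",q[q[:,1].argmax()],"left",q[q[:,0].argmin()],"right",q[q[:,0].argmax()])
for n,o in dict(scene=[250,160],top=[248,170]).items(): print(n,"tip exp",(proj(n,[.5465,-.144,.087])-o)*5)
E
```

```text
time_s: 5.35
position: [0.5445, -0.1457, 0.2005]
tcp_rot: [[0.561, 0.828, -0.003], [0.828, -0.561, 0.002], [-0.0, -0.004, -1.0]]
force: [0.5, 0.1, -1.3]
opening: 0.507
grasp_force: 30.0
time_s: 5.98
position: [0.5463, -0.1441, 0.1332]
tcp_rot: [[0.558, 0.83, 0.001], [0.83, -0.558, -0.001], [0.0, 0.002, -1.0]]
force: [-0.2, 0.5, -0.6]
opening: 0.507
grasp_force: 30.0
shift mm [ 0.2  0.1 13.2] rotz 0.001 yaw_y now -33.95 pos [ 0.5463 -0.1441  0.1332] F [-0.2  0.5 -0.6] t 5.975 open 0.507 gf 30.036923244959333
exp lowest [218.50217478 276.11165273] left [162.31903773 225.16962338] right [277.14864758 228.50407346]
scene tip exp [218.11607769 261.98906429]
top tip exp [197.20149347 225.43934288]
```

View pics/c5.png

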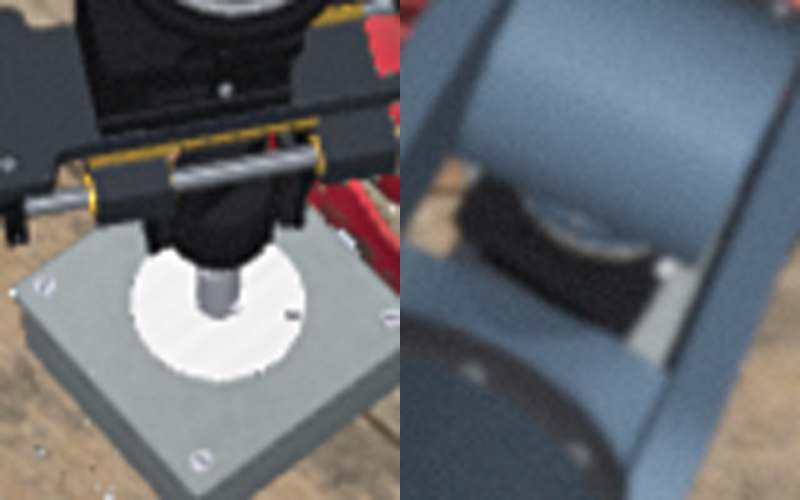

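Knob hangs over the spindle: its lowest rim is at crop (220,268), the spindle axis at x≈217, and the plate spans 131–305 with its bottom at 382. I'll check the bias against the plate.

Run:
```python
from h import *
def ell(c,r):
    q=(np.array([proj("scene",[c[0]+r*np.cos(a),c[1]+r*np.sin(a),c[2]]) for a in np.linspace(0,6.28,180)])-[250,160])*5
    return "low",q[q[:,1].argmax()].round(),"top",q[q[:,1].argmin()].round(),"left",q[q[:,0].argmin()].round(),"right",q[q[:,0].argmax()].round()
print("plate",ell([.5465,-.144,.057],.036)); print("spindle foot",ell([.5465,-.144,.057],.009))
for o in(0,.003):print("knob",ell([.5463+o*.7,-.1441+o*.7,.1157],.0225))
im=cv2.imread("pics/c5.png")[:,:400]
h=cv2.cvtColor(im,cv2.COLOR_BGR2HSV);w=((h[:,:,2]>205)&(h[:,:,1]<25)).astype(np.uint8)
k,l,st,ce=cv2.connectedComponentsWithStats(w);i=1+st[1:,4].argmax();print("white bbox",st[i])
g=im.max(2);d=(g<50).astype(np.uint8)
for y in(240,250,256,260,264,268,272):
    x=np.where(d[y,140:320])[0]; print(y,(x.min()+140,x.max()+140) if len(x) else None)
```

```text
plate ('low', array([219., 376.]), 'top', array([216., 222.]), 'left', array([129., 298.]), 'right', array([304., 299.]))
spindle foot ('low', array([217., 317.]), 'top', array([216., 279.]), 'left', array([195., 298.]), 'right', array([238., 298.]))
knob ('low', array([221., 277.]), 'top', array([219., 178.]), 'left', array([162., 227.]), 'right', array([277., 227.]))
knob ('low', array([221., 270.]), 'top', array([219., 171.]), 'left', array([162., 220.]), 'right', array([277., 221.]))
white bbox [  131   245   174   137 15258]
240 (np.int64(148), np.int64(268))
250 (np.int64(150), np.int64(259))
256 (np.int64(185), np.int64(251))
260 (np.int64(193), np.int64(246))
264 (np.int64(199), np.int64(238))
268 None
272 None
```

Run:
```python
from h import *
def ell(c,r):
    q=(np.array([proj("scene",[c[0]+r*np.cos(a),c[1]+r*np.sin(a),c[2]]) for a in np.linspace(0,6.28,180)]))
    return "low",q[q[:,1].argmax()].round(1),"left",q[q[:,0].argmin()].round(1),"right",q[q[:,0].argmax()].round(1)
print(ell([.5238,.1394,0],.0225))
g=cv2.imread("pics/scene0.png").max(2)
for y in range(155,174):print(y,[int(v) for v in g[y,184:212]])
```

```text
('low', array([197.9, 171. ]), 'left', array([189. , 163.7]), 'right', array([208.2, 162.6]))
155 [169, 167, 131, 49, 25, 36, 48, 53, 29, 19, 22, 19, 17, 27, 37, 40, 41, 41, 39, 33, 21, 34, 122, 144, 158, 167, 159, 161]
156 [163, 168, 135, 51, 22, 25, 37, 35, 24, 20, 15, 17, 20, 30, 40, 41, 36, 37, 41, 35, 22, 24, 96, 145, 151, 155, 153, 162]
157 [165, 166, 101, 33, 16, 20, 24, 26, 21, 20, 20, 22, 25, 38, 40, 39, 40, 40, 39, 27, 20, 14, 73, 160, 159, 152, 148, 158]
158 [171, 166, 100, 31, 23, 25, 23, 24, 28, 21, 22, 27, 37, 35, 41, 40, 41, 42, 34, 26, 18, 21, 53, 156, 156, 154, 151, 157]
159 [171, 173, 132, 45, 24, 24, 25, 22, 26, 21, 22, 33, 41, 41, 38, 41, 36, 33, 28, 25, 25, 21, 37, 129, 145, 155, 155, 155]
160 [164, 172, 164, 58, 23, 24, 23, 29, 22, 26, 36, 43, 40, 42, 38, 35, 32, 29, 23, 20, 26, 17, 25, 96, 148, 157, 155, 151]
161 [166, 170, 168, 77, 25, 21, 25, 28, 31, 30, 36, 36, 36, 38, 32, 30, 26, 23, 24, 22, 29, 15, 26, 106, 154, 158, 155, 148]
162 [165, 167, 165, 98, 35, 26, 29, 28, 31, 33, 32, 32, 29, 28, 32, 27, 29, 29, 31, 20, 23, 14, 39, 137, 158, 157, 158, 158]
163 [1
[... 783 characters left out ...]
70, 170, 171, 166, 167, 152, 120, 96, 65, 45, 41, 46, 41, 46, 89, 117, 160, 161, 166, 167, 162, 153, 149, 161, 161, 164]
170 [154, 159, 164, 172, 172, 166, 164, 163, 161, 160, 156, 152, 146, 154, 149, 146, 159, 163, 165, 158, 155, 159, 165, 163, 157, 158, 165, 169]
171 [153, 158, 159, 165, 174, 170, 168, 163, 167, 171, 172, 171, 164, 163, 163, 164, 160, 170, 161, 146, 142, 156, 167, 164, 160, 158, 156, 157]
172 [150, 159, 163, 168, 169, 171, 167, 161, 165, 170, 173, 168, 161, 161, 163, 167, 162, 161, 161, 158, 150, 155, 160, 163, 163, 157, 151, 152]
173 [160, 148, 148, 168, 167, 167, 166, 164, 167, 167, 167, 167, 161, 162, 167, 166, 169, 161, 157, 164, 160, 152, 153, 156, 160, 156, 151, 151]
```

```bash
python3 -m handwheel '[{"xyz":[-1,0,10],"delta_rot":[0,0,0],"hand":1},{"xyz":[-1,0,20],"delta_rot":[0,0,0],"hand":1},{"xyz":[-1,0,25],"delta_rot":[0,0,0],"hand":1},{"xyz":[-1,0,28],"delta_rot":[0,0,0],"hand":1},{"xyz":[-1,0,28],"delta_rot":[0,0,0],"hand":1}]'
python3 -m handwheel '[{"xyz":[0,0,1],"delta_rot":[0,0,0],"hand":1},{"xyz":[0,0,2],"delta_rot":[0,0,0],"hand":1},{"xyz":[0,0,3],"delta_rot":[0,0,0],"hand":1},{"xyz":[0,0,4],"delta_rot":[0,0,0],"hand":1},{"xyz":[0,0,4],"delta_rot":[0,0,0],"hand":1}]'
```

```text
time_s: 6.7
position: [0.5449, -0.1448, 0.1042]
tcp_rot: [[0.559, 0.829, -0.001], [0.829, -0.559, 0.0], [-0.0, -0.001, -1.0]]
force: [1.1, -0.6, -0.8]
opening: 0.506
grasp_force: 30.0
time_s: 7.32
position: [0.5452, -0.1455, 0.1006]
tcp_rot: [[0.559, 0.829, 0.001], [0.829, -0.559, -0.001], [-0.001, 0.001, -1.0]]
force: [-0.1, -3.5, -1.0]
opening: 0.505
grasp_force: 30.0
```

```bash
python3 -m handwheel '[{"xyz":[0,0,1],"delta_rot":[0,0,0],"hand":1},{"xyz":[0,0,2],"delta_rot":[0,0,0],"hand":1},{"xyz":[0,0,3],"delta_rot":[0,0,0],"hand":1},{"xyz":[0,0,3],"delta_rot":[0,0,0],"hand":1},{"xyz":[0,0,3],"delta_rot":[0,0,0],"hand":1}]'
```

```text
time_s: 7.95
position: [0.5452, -0.1453, 0.0975]
tcp_rot: [[0.559, 0.829, 0.0], [0.829, -0.559, -0.001], [-0.0, 0.001, -1.0]]
force: [-1.0, -5.2, -1.5]
opening: 0.502
grasp_force: 30.0
```

```bash
python3 -m handwheel '[{"xyz":[-1,0.7,0],"delta_rot":[0,0,0],"hand":1},{"xyz":[-1,0.7,1],"delta_rot":[0,0,0],"hand":1},{"xyz":[-1,0.7,2],"delta_rot":[0,0,0],"hand":1},{"xyz":[-1,0.7,3],"delta_rot":[0,0,0],"hand":1},{"xyz":[-1,0.7,3],"delta_rot":[0,0,0],"hand":1}]'
```

```text
time_s: 8.57
position: [0.5449, -0.1457, 0.0943]
tcp_rot: [[0.559, 0.829, -0.0], [0.829, -0.559, 0.001], [0.0, -0.001, -1.0]]
force: [-0.0, -1.3, -1.5]
opening: 0.505
grasp_force: 30.0
```

```bash
python3 -m handwheel '[{"xyz":[0,0,0.5],"delta_rot":[0,0,0],"hand":1},{"xyz":[0,0,1],"delta_rot":[0,0,0],"hand":1},{"xyz":[0,0,1.5],"delta_rot":[0,0,0],"hand":1},{"xyz":[0,0,1.5],"delta_rot":[0,0,0],"hand":1},{"xyz":[0,0,1.5],"delta_rot":[0,0,0],"hand":1}]'
```

```text
time_s: 9.2
position: [0.5449, -0.1459, 0.093]
tcp_rot: [[0.559, 0.829, -0.0], [0.829, -0.559, 0.0], [0.0, -0.0, -1.0]]
force: [0.1, 0.0, -1.6]
opening: 0.505
grasp_force: 30.0
```

```bash
python3 -m handwheel '[{"xyz":[0,0,0.5],"delta_rot":[0,0,0],"hand":1},{"xyz":[0,0,1],"delta_rot":[0,0,0],"hand":1},{"xyz":[0,0,1.5],"delta_rot":[0,0,0],"hand":1},{"xyz":[0,0,1.5],"delta_rot":[0,0,0],"hand":1},{"xyz":[0,0,1.5],"delta_rot":[0,0,0],"hand":1}]'
```

```text
time_s: 9.82
position: [0.545, -0.146, 0.0915]
tcp_rot: [[0.559, 0.829, -0.0], [0.829, -0.559, 0.0], [0.0, -0.0, -1.0]]
force: [0.8, -0.6, -1.3]
opening: 0.505
grasp_force: 30.0
```

```bash
python3 -m handwheel '[{"xyz":[0,0,0.4],"delta_rot":[0,0,0],"hand":1},{"xyz":[0,0,0.8],"delta_rot":[0,0,0],"hand":1},{"xyz":[0,0,1],"delta_rot":[0,0,0],"hand":1},{"xyz":[0,0,1],"delta_rot":[0,0,0],"hand":1},{"xyz":[0,0,1],"delta_rot":[0,0,0],"hand":1}]'
```

```text
time_s: 10.45
position: [0.545, -0.1461, 0.0905]
tcp_rot: [[0.559, 0.829, -0.0], [0.829, -0.559, 0.0], [-0.0, -0.0, -1.0]]
force: [0.4, -0.4, -1.6]
opening: 0.504
grasp_force: 30.0
```

The foot is below the misaligned stop with no axial force, so the flat appears to be aligned already. I'll continue gently towards the balls.

```bash
python3 -m handwheel '[{"xyz":[0,0,1],"delta_rot":[0,0,0],"hand":1},{"xyz":[0,0,2],"delta_rot":[0,0,0],"hand":1},{"xyz":[0,0,3],"delta_rot":[0,0,0],"hand":1},{"xyz":[0,0,4],"delta_rot":[0,0,0],"hand":1},{"xyz":[0,0,4],"delta_rot":[0,0,0],"hand":1}]'
```

```text
time_s: 11.08
position: [0.545, -0.1461, 0.0865]
tcp_rot: [[0.559, 0.829, -0.0], [0.829, -0.559, 0.0], [-0.0, -0.0, -1.0]]
force: [0.5, -0.4, -1.2]
opening: 0.505
grasp_force: 30.0
```

```bash
python3 -m handwheel '[{"xyz":[0,0,1],"delta_rot":[0,0,0],"hand":1},{"xyz":[0,0,2],"delta_rot":[0,0,0],"hand":1},{"xyz":[0,0,3],"delta_rot":[0,0,0],"hand":1},{"xyz":[0,0,3],"delta_rot":[0,0,0],"hand":1},{"xyz":[0,0,3],"delta_rot":[0,0,0],"hand":1}]'; python3 -c "
from rig import bot
print(bot.read_state()['moment'])"
```

```text
time_s: 11.7
position: [0.545, -0.1461, 0.0835]
tcp_rot: [[0.559, 0.829, -0.0], [0.829, -0.559, 0.0], [-0.0, -0.0, -1.0]]
force: [-0.3, -0.0, -1.6]
opening: 0.504
grasp_force: 30.0
[-0.1148604   0.13147089  0.00694702]
```

```bash
python3 -m handwheel '[{"xyz":[0,0,1],"delta_rot":[0,0,0],"hand":1},{"xyz":[0,0,2],"delta_rot":[0,0,0],"hand":1},{"xyz":[0,0,3],"delta_rot":[0,0,0],"hand":1},{"xyz":[0,0,3],"delta_rot":[0,0,0],"hand":1},{"xyz":[0,0,3],"delta_rot":[0,0,0],"hand":1}]'
```

```text
time_s: 12.32
position: [0.5453, -0.1464, 0.0807]
tcp_rot: [[0.559, 0.829, 0.001], [0.829, -0.559, -0.001], [-0.0, 0.001, -1.0]]
force: [0.6, -1.4, -0.9]
opening: 0.51
grasp_force: 30.1
```

```bash
python3 -m handwheel '[{"xyz":[0,0,0.5],"delta_rot":[0,0,0],"hand":1},{"xyz":[0,0,1],"delta_rot":[0,0,0],"hand":1},{"xyz":[0,0,1.5],"delta_rot":[0,0,0],"hand":1},{"xyz":[0,0,1.5],"delta_rot":[0,0,0],"hand":1},{"xyz":[0,0,1.5],"delta_rot":[0,0,0],"hand":1}]'
```

```text
time_s: 12.95
position: [0.5453, -0.1462, 0.0793]
tcp_rot: [[0.559, 0.829, 0.001], [0.829, -0.559, -0.0], [0.0, 0.001, -1.0]]
force: [-0.2, -0.9, 5.3]
opening: 0.504
grasp_force: 30.1
```

Balls felt (+7 N). Push through.

```bash
python3 -m handwheel '[{"xyz":[0,0,0.5],"delta_rot":[0,0,0],"hand":1},{"xyz":[0,0,1],"delta_rot":[0,0,0],"hand":1},{"xyz":[0,0,1.5],"delta_rot":[0,0,0],"hand":1},{"xyz":[0,0,2],"delta_rot":[0,0,0],"hand":1},{"xyz":[0,0,2],"delta_rot":[0,0,0],"hand":1}]'
```

```text
time_s: 13.58
position: [0.5446, -0.1461, 0.0762]
tcp_rot: [[0.559, 0.829, -0.001], [0.829, -0.559, 0.0], [-0.0, -0.001, -1.0]]
force: [0.6, -1.9, -5.8]
opening: 0.501
grasp_force: 30.0
```

```bash
python3 -m handwheel '[{"xyz":[0,0,0.5],"delta_rot":[0,0,0],"hand":1},{"xyz":[0,0,1],"delta_rot":[0,0,0],"hand":1},{"xyz":[0,0,1.5],"delta_rot":[0,0,0],"hand":1},{"xyz":[0,0,2],"delta_rot":[0,0,0],"hand":1},{"xyz":[0,0,2],"delta_rot":[0,0,0],"hand":1}]'
```

```text
time_s: 14.2
position: [0.5448, -0.146, 0.075]
tcp_rot: [[0.559, 0.829, -0.0], [0.829, -0.559, 0.0], [-0.0, -0.0, -1.0]]
force: [-1.4, -2.5, -3.9]
opening: 0.506
grasp_force: 30.0
```

Snapped in. Press until it bottoms out.

```bash
python3 -m handwheel '[{"xyz":[0,0,0.5],"delta_rot":[0,0,0],"hand":1},{"xyz":[0,0,1],"delta_rot":[0,0,0],"hand":1},{"xyz":[0,0,1.5],"delta_rot":[0,0,0],"hand":1},{"xyz":[0,0,1.5],"delta_rot":[0,0,0],"hand":1},{"xyz":[0,0,1.5],"delta_rot":[0,0,0],"hand":1}]'
```

```text
time_s: 14.82
position: [0.545, -0.146, 0.0746]
tcp_rot: [[0.559, 0.829, 0.0], [0.829, -0.559, -0.0], [-0.0, 0.0, -1.0]]
force: [-2.0, -1.9, 5.3]
opening: 0.509
grasp_force: 30.1
```

Fully seated. Now turn clockwise (positive about tool z).

```bash
python3 -m handwheel '[{"xyz":[0,0,0],"delta_rot":[0,0,0.1],"hand":1},{"xyz":[0,0,0],"delta_rot":[0,0,0.22],"hand":1},{"xyz":[0,0,0],"delta_rot":[0,0,0.34],"hand":1},{"xyz":[0,0,0],"delta_rot":[0,0,0.46],"hand":1},{"xyz":[0,0,0],"delta_rot":[0,0,0.55],"hand":1}]'; python3 -c "
from h import *
print(bot.read_state()['moment']);delta([.545,-.146,.0745],-101)"
```

```text
time_s: 15.45
position: [0.5445, -0.1455, 0.0746]
tcp_rot: [[0.911, 0.413, -0.001], [0.413, -0.911, 0.001], [-0.001, -0.001, -1.0]]
force: [-2.0, 0.1, 6.9]
opening: 0.503
grasp_force: 30.1
[-0.00415875  0.59481161  0.23279925]
shift mm [0.3 0.7 0.1] rotz 0.618 yaw_y now -65.6 pos [ 0.5445 -0.1455  0.0746] F [-2.   0.1  6.9] t 15.45 open 0.503 gf 30.10644610036076
```

```bash
python3 -m handwheel '[{"xyz":[0,0,0],"delta_rot":[0,0,0.12],"hand":1},{"xyz":[0,0,0],"delta_rot":[0,0,0.24],"hand":1},{"xyz":[0,0,0],"delta_rot":[0,0,0.36],"hand":1},{"xyz":[0,0,0],"delta_rot":[0,0,0.46],"hand":1},{"xyz":[0,0,0],"delta_rot":[0,0,0.5],"hand":1}]'; python3 -c "
from h import *
print(bot.read_state()['moment']);delta([.545,-.146,.0745],-101)"
```

```text
time_s: 16.08
position: [0.5439, -0.1442, 0.0746]
tcp_rot: [[0.997, -0.073, -0.002], [-0.073, -0.997, 0.003], [-0.002, -0.002, -1.0]]
force: [-2.9, 3.3, 8.9]
opening: 0.506
grasp_force: 30.1
[0.43304146 0.6278566  0.24482882]
shift mm [1.2 1.7 0. ] rotz 0.119 yaw_y now -94.18 pos [ 0.5439 -0.1442  0.0746] F [-2.9  3.3  8.9] t 16.075 open 0.506 gf 30.1109135499458
```

```bash
python3 -m handwheel '[{"xyz":[0,0,0],"delta_rot":[0,0,0.04],"hand":1},{"xyz":[0,0,0],"delta_rot":[0,0,0.08],"hand":1},{"xyz":[0,0,0],"delta_rot":[0,0,0.12],"hand":1},{"xyz":[0,0,0],"delta_rot":[0,0,0.15],"hand":1},{"xyz":[0,0,0],"delta_rot":[0,0,0.15],"hand":1}]'; python3 -c "
from h import *
print(bot.read_state()['moment']);delta([.545,-.146,.0745],-101)"
```

```text
time_s: 16.7
position: [0.5439, -0.1438, 0.0746]
tcp_rot: [[0.975, -0.22, -0.002], [-0.22, -0.975, 0.003], [-0.003, -0.003, -1.0]]
force: [-2.4, 4.0, 8.1]
opening: 0.51
grasp_force: 30.1
[0.56511238 0.5751575  0.11895586]
shift mm [1.5 1.9 0.1] rotz -0.03 yaw_y now -102.73 pos [ 0.5439 -0.1438  0.0746] F [-2.4  4.   8.1] t 16.7 open 0.51 gf 30.12396152522614
```

```bash
python3 -m handwheel '[{"xyz":[0,0,0],"delta_rot":[0,0,0.04],"hand":1},{"xyz":[0,0,0],"delta_rot":[0,0,0.08],"hand":1},{"xyz":[0,0,0],"delta_rot":[0,0,0.12],"hand":1},{"xyz":[0,0,0],"delta_rot":[0,0,0.12],"hand":1},{"xyz":[0,0,0],"delta_rot":[0,0,0.12],"hand":1}]'; python3 -c "
from h import *
print(bot.read_state()['moment']);delta([.545,-.146,.0745],-101)
s=vision.capture('scene');cv2.imwrite('pics/c6.png',crop(s,250,160,80,100,6))"
```

```text
time_s: 17.32
position: [0.5439, -0.1434, 0.0746]
tcp_rot: [[0.942, -0.336, -0.002], [-0.336, -0.942, 0.004], [-0.003, -0.003, -1.0]]
force: [-1.6, 5.8, 8.8]
opening: 0.507
grasp_force: 30.1
[0.77051431 0.50711624 0.02675762]
shift mm [1.9 2.  0. ] rotz -0.15 yaw_y now -109.62 pos [ 0.5439 -0.1434  0.0746] F [-1.6  5.8  8.8] t 17.325 open 0.507 gf 30.123431937207208
```

View pics/c6.png

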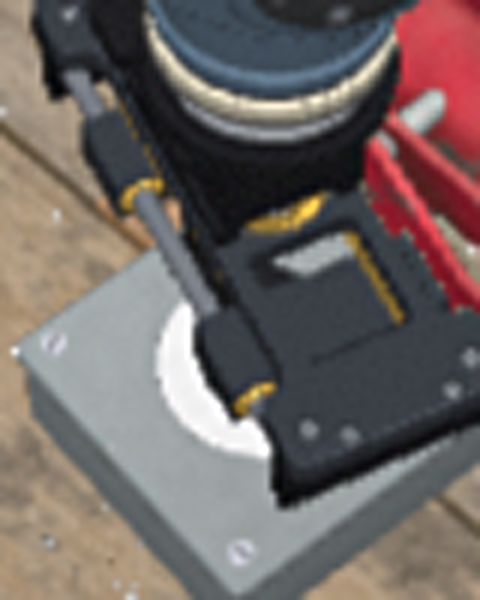

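```bash
python3 -m handwheel '[{"xyz":[0,0,-0.5],"delta_rot":[0,0,0],"hand":0.3},{"xyz":[0,0,-1],"delta_rot":[0,0,0],"hand":-0.4},{"xyz":[0,0,-1],"delta_rot":[0,0,0],"hand":-1},{"xyz":[0,0,-1],"delta_rot":[0,0,0],"hand":-1},{"xyz":[0,0,-1],"delta_rot":[0,0,0],"hand":-1}]'
python3 -m handwheel '[{"xyz":[0,0,-1],"delta_rot":[0,0,0],"hand":-1},{"xyz":[0,0,-30],"delta_rot":[0,0,0],"hand":-1},{"xyz":[0,0,-80],"delta_rot":[0,0,0],"hand":-1},{"xyz":[0,0,-120],"delta_rot":[0,0,0],"hand":-1},{"xyz":[0,0,-150],"delta_rot":[0,0,0],"hand":-1}]'
python3 -c "
from h import *
s=vision.capture('scene');t=vision.capture('top');cv2.imwrite('pics/c7.png',np.hstack([crop(s,250,170,80,90,5),crop(t,248,170,80,90,5)]))"
```

```text
time_s: 18.0
position: [0.5452, -0.1463, 0.0745]
tcp_rot: [[0.942, -0.336, 0.0], [-0.336, -0.942, -0.0], [0.0, 0.0, -1.0]]
force: [0.1, 0.5, -0.6]
opening: 0.875
grasp_force: 0.0
time_s: 18.62
position: [0.5454, -0.1463, 0.2266]
tcp_rot: [[0.942, -0.336, 0.002], [-0.336, -0.942, -0.001], [0.002, 0.0, -1.0]]
force: [1.0, 0.2, -0.4]
opening: 1.002
grasp_force: 0.0
```

View pics/c7.png

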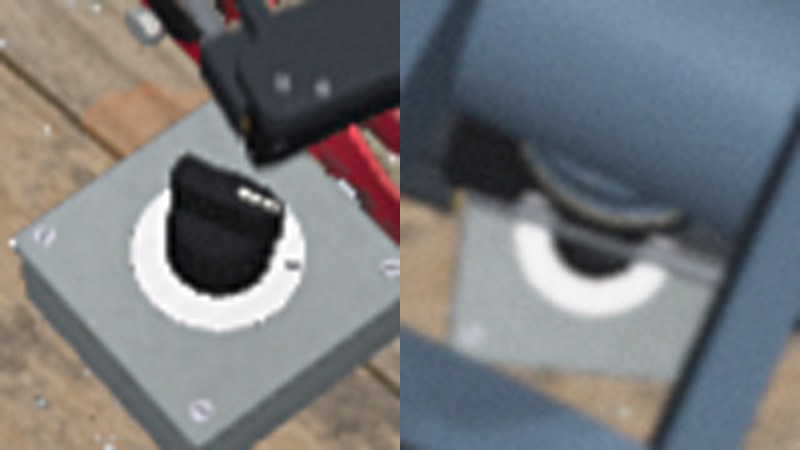

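Knob sits on the plate. White line ends at about crop (240,187) and (283,207). I'll compute the nose bearing.

Run:
```python
from h import *
f=lambda u,v:on_z("scene",(250+u/5-.4,170+v/5-.4),.113)[:2]
y=np.radians(-6.5);R=np.array([[np.cos(y),-np.sin(y)],[np.sin(y),np.cos(y)]])
a,b=f(240,188),f(281,204);d=R.T@(b-a);print("line bearing box",np.degrees(np.arctan2(d[1],d[0])))
bl,nz=f(180,157),f(284,206); 
for c in([.545,-.146],[.5465,-.144]):
    n=R.T@(nz-c);print("nose in plate frame",n,np.degrees(np.arctan2(n[1],n[0])))
for ang in(-51.6,-45,-38):
    print(ang,[((proj("scene",[*(np.array([.5455,-.1455])+R@(r*np.array([np.cos(np.radians(ang)),np.sin(np.radians(ang))]))),.113])-[250,170])*5).round() for r in(.008,.026)])
```

```text
line bearing box -63.612802066191996
nose in plate frame [ 0.01309971 -0.02173707] -58.925006401249156
nose in plate frame [ 0.01183575 -0.02389402] -63.64877412758521
-51.6 [array([241., 187.]), array([286., 196.])]
-45 [array([241., 185.]), array([287., 189.])]
-38 [array([241., 183.]), array([287., 182.])]
```

```bash
python3 -c "
from rig import workorder
print(workorder.hand_in())"
```

```text
the job is handed in; nothing more can be done
None
```

The knob is snapped home on the spindle and the switch is turned clockwise to its stop (the camera puts the nose about 59–64° right of box +x), the arm is clear, and the job is handed in; no verdict was shown.

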